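Seat the bead-drilling plate on its pins

ROBOT

A 6-joint arm with a two-finger parallel gripper is mounted at the origin on a cart in front of the work surface, level with it; the furniture and walls round the work are solid. World frame = base frame: x ahead of the robot, y to its left, z up, the work surface at z = 0. Lengths are in m, angles in rad, forces in N, time in s.
With the tool pointing down it reaches from about 0.35 to 0.975 m from the base axis. Payload 4.9 kg.
Tool frame: the origin (TCP) lies midway between the tips of the shut fingers; the grasp point (between the pads) lies 19 mm behind it; z points along the fingers, y is the direction in which the jaws open and shut (so a half turn about z gives the same grasp; the last joint's range is limited). The gripper opens to 85 mm and grips with 20 to 120 N. Pads are 22 mm wide; open, the fingers measure 114 mm over their backs; the gripper's body (76 mm by 85 mm) begins 54 mm behind the grasp point. The pads swing forward as they close: fully open they stand 13 mm farther back than shut.
Start: joints at [-1.299, 0.053, 1.613, -0, 1.476, -0.119], TCP at [0.238, -0.578, 0.231] pointing down, gripper open.
Joint ranges: [-3.01, 3.01], [-1.01, 2.22], [0.06, 2.58], [-1.02, 4.17], [0.09, 2.62], [-3.14, 3.14]. Speed limits (rad/s): [2.57, 2.57, 3.14, 3.14, 3.14, 3.14].

INTERFACE

Orientations are given as a unit quaternion [w, x, y, z].
In Python, from plant import state, grab_frame, camera_params, job_done, boxes_of gives the robot as it stands.
- The arm moves only by the tool step_arm, never from a script. Its argument "steps" is a list of rows, each a list of 4 numbers: the shift along the tool's x, y, z in mm, then the turn about the tool's z in degrees. A call has 1 to 8 rows; each row shifts and turns the pose as measured when the row begins, along the tool's axes as they then stand; what a row does not reach is not made up. A row lasts 1/10 s, in which the tool goes at most 50 mm and 8.59 degrees, less where a joint would pass 70% of its speed; a pose out of reach is approached as far as the arm can. A call is refused whole if a number of a shift passes 50 or a number of a turn 8.59, either way. A call with a gripper value outside its range is refused whole. "claw" is the opening in per cent of the stroke, from 0 (shut) to 100 (fully open), set as the call begins (left out, the last holds). The fingers move at their own pace and stop on an object; the grip force is fixed at half the most. Time passes only in rows, so rows that do not move let the fingers close. It gives the time, the measured TCP pose, the force and the opening at its end, in the units of the state.
- state(): the state, without advancing time (a new reading comes with each control period).
- grab_frame(name): name is "scene" or "top" or "wrist"; returns (picture, depth): 420x560x3 uint8, red, green, blue; 420x560 float32, m along the optical axis (not along the pixel's ray), 0 where there is no reading.
- camera_params(name): a dict with "mtx" (3x3 intrinsics, pixels), "extrinsics" (4x4, takes a point from camera to world coordinates); the wrist camera has in their place "T_tool_cam" (4x4, takes a point from camera to tool coordinates, whose origin is the TCP and whose axes are the flange's). Camera axes: x right, y down, z forward; pixel columns grow to the right and rows downward; lengths in m; the calibration is good to about 2 mm. The wrist camera is an equidistant fisheye: a pixel r from the principal point sees the ray r / f radians off the axis. A picture is of the moment at which its call begins: read the wrist's pose just before it. camera_params takes no time and is no camera call.
- job_done(): hands the job in, once; it reports no verdict.
Trained networks look in the newest picture that a camera, given by its name, has taken for a name from the list of things; names that differ only in an ending like _2 or _b are one class to them, and where a whole thing is asked for, a point or a joint stands for the part that bears it (a point fixed in the world has none). Each returns a list of dicts, best first, with "p" (0 to 1); they miss things now and then, are a little off and sometimes report something else, mostly with a low value. They report only what shows in the picture. A call takes as long as a camera call. They do not tell look-alikes from the thing itself.
- boxes_of(camera, label): "box" ([left, top, width, height] in pixels, round what is visible of it).
The state is a dict: "time": time; "joint_pos": joint angles; "joint_vel": joint speeds; "joint_efforts": joint torques, N m; "tool_pos": TCP position; "tool_rot": TCP orientation; "contact_force": force on the tool from outside, world axes, zero at the start; "ft_torque": the same for the moment, N m; "gripper_width": opening from 0.0 (shut) to 1.0 (fully open).
Only numpy, scipy, OpenCV 4.12 (cv2) and the standard library are available. Lean on these libraries where they do the work, as an engineer would, in place of code of your own. Each camera call takes 0.05 s, during which the arm holds its last target. There are 200 camera calls.

TASK

The aluminium bead plate lies askew on the tips of the two locating pins of its fixture. With the fingertips push it along its channel until both holes drop over the pins and it lies flat on the base, then push the latch on the near rail round by its upright post until it is fully across the plate. Only push or press, do not pick anything up, and leave the other things on the table where they are.

Things in the scene. Friction and masses are not known exactly. Their poses are not given: they have to be found in the camera images.
- fixture: Fixed steel fixture. Origin on the table below the seated plate's middle; x across, away from the robot, y left along the channel. Base x -68..58, y -140..95 mm, top at z 10. Channel x -46.5..46.5, open at both ends, between a near rail (x -66.5..-46.5, top at z 18) and a far rail (x 46.5..56.5, top at z 26). Lines scribed across the rails at y -80 and 80 mm mark the seated plate's ends.
- seat (a point): Point on the base top (10 mm above the table) where the origin of the seated plate belongs; axes as the fixture. Seated, the plate lies flat, its top 18 mm above the table, and the pins stop it from sliding.
- pin_left (a point): Tip of the left locating pin, at x 22, y 32 mm of the fixture, 7 mm above the base. Both pins are fixed, 8 mm in diameter for the lower 3 mm, then taper to a 3.2 mm tip.
- pin_right (a point): Tip of the right locating pin, at x 22, y -32 mm of the fixture, 7 mm above the base.
- plate: Loose aluminium plate, 90 (x) x 160 (y) x 8 mm, about 0.3 kg; origin at the centre of its underside. 10.5 mm holes at x 22, y 32 and -32 mm. It starts 16 to 42 mm right of its place (fixture -y), far side on the pin tips, near edge on the base, tilted 0.1 rad. Pushed at an end face it slides with 1 to 4 N between the rails, about 1.5 mm loose each side; pushed too far, push it back.
- latch (a joint): Swing latch, rad. 0: arm points left (fixture +y) along the near rail, open; 1.57: arm points across the plate (+x), closed, at a stop. Starts at 0 to 0.25, closes clockwise seen from above, stays where left (0.5 N at the post). Upright pivot at x -56.5, y 20 mm of the fixture. Arm 14 mm wide, reaches 52 mm from the pivot, from 20 to 26 mm above the table.
- latch_post (a point): Point on the upright black post of the latch, 38 mm above the table; the post is 10 mm in diameter, stands on the arm 45 mm from the pivot and reaches from 26 to 50 mm above the table.
- pot: Bystander, leave alone: small white screw pot, 41 mm across, 34 mm high, behind the fixture; origin under its centre.
- cup: Bystander, leave alone: round green sorting cup, 56 mm across, 21 mm high, behind the fixture; origin under its centre.
- card_box: Bystander, leave alone: small lidded card box, 50x70x27 mm, to the left of the fixture; origin under its centre.
- tweezers: Bystander, leave alone: black tweezers, 14x118x10 mm, lying to the right of the fixture; origin under their centre, long axis y.
- glue: Bystander, leave alone: needle glue bottle, 25 mm across, 100 mm high, standing far right; origin under its centre.
- tray: Bystander, leave alone: small grey parts tray, 62x85x18 mm, on the left; origin under its centre.
Mind the look-alikes: they are no part of the job. There is more than one size of the plate; the job needs the larger.

How it is judged:
On the way, in this order (a step that is already met when the one before it is completed fails the run):
1. the plate lies flat on the base with both pins in its holes, the latch still open (horizontal distance between plate and seat below 0.004 m and z of plate in the frame of seat below 0.002 m and angle between plate's own z axis and vertical below 0.03 rad and angle between the x axis of plate and the x axis of fixture, either way round below 0.05 rad and value of joint latch below 1 rad), for 0.2 s.
2. the latch is swung across over the seated plate (horizontal distance between plate and seat below 0.004 m and z of plate in the frame of seat below 0.002 m and angle between plate's own z axis and vertical below 0.03 rad and angle between the x axis of plate and the x axis of fixture, either way round below 0.05 rad and value of joint latch above 1.4 rad), for 0.2 s.
At the end, for the whole second after the job is handed in: The plate is at rest on both pins: its origin within 4 mm of the seat, under 2 mm above the base, tilted less than 0.03 rad, in line with the fixture within 0.05 rad; the latch stands beyond 1.4 rad (closed is 1.57) (all of step 2 and linear speed of plate below 0.01 m/s); the robot touches nothing.
It fails at once if the plate is lifted (its centre more than 20 mm above the base) (z of plate in the frame of seat above 0.02 m).
It fails at once if the plate is tipped by more than 0.35 rad (angle between plate's own z axis and vertical above 0.35 rad).
It fails at once if a bystander (pot, cup, card box, tweezers, glue or tray) is moved more than 20 mm (distance of any of pot, cup, card_box, tweezers, glue, tray from where it was at the start of the episode above 0.02 m).
It also fails if it takes over 51 s, if anything falls off the work surface, if the arm or the gripper's body presses on something with over 40 N, if the wrist force passes 120 N, or if a joint passes its speed limit or range.

## Working session

There is one attempt and no reset: what is moved stays moved. The work goes in short steps, Python scripts to look and compute and a tool call to move; the robot and the scene stay as the last step left them, time stands still between calls to the robot, and variables do not carry over. Pictures are saved under pics/ and viewed, about 8 in all and at most 12, crops included, and the job is handed in when it is done.

Besides the shell and the picture viewer there is one more tool, called after "Call:" as name(argument=value, ...) on one line, values as JSON. step_arm: Moves the arm, as the interface text tells. Its arguments: {"type":"object","properties":{"steps":{"type":"array"},"claw":{"type":"number"}},"required":["steps"]}

```bash
mkdir -p pics; python3 - <<'E'
from plant import *
import cv2,numpy as np
s=state();print(s['time'],s['tool_pos'],s['tool_rot'])
for c in ['top','scene']:
    im,d=grab_frame(c);cv2.imwrite(f'pics/{c}0.png',im[:,:,::-1])
    p=camera_params(c);print(c,np.round(p['mtx'],1).tolist(),np.round(p['extrinsics'],3).tolist())
    for l in ['plate','fixture','latch','latch_post']:
        print(l,[(round(b['p'],2),[round(v) for v in b['box']]) for b in boxes_of(c,l)][:4])
E
```

```text
0.0 [ 0.23791943 -0.57727284  0.230046  ] [-1.04886361e-03  9.80963420e-01  1.94189750e-01 -9.34145982e-05]
top [[429.4, 0.0, 278.2], [0.0, 429.4, 204.4], [0.0, 0.0, 1.0]] [[-0.022, -0.998, 0.057, 0.524], [-1.0, 0.022, -0.004, -0.046], [0.003, -0.057, -0.998, 1.171], [0.0, 0.0, 0.0, 1.0]]
plate [(0.85, [299, 240, 49, 44]), (0.59, [202, 187, 66, 40])]
fixture [(0.75, [191, 182, 92, 53]), (0.25, [409, 165, 21, 10])]
latch [(0.71, [205, 225, 24, 5])]
latch_post []
scene [[439.7, 0.0, 279.5], [0.0, 439.7, 210.9], [0.0, 0.0, 1.0]] [[0.829, -0.401, 0.389, 0.131], [-0.558, -0.62, 0.552, -0.659], [0.02, -0.675, -0.738, 0.901], [0.0, 0.0, 0.0, 1.0]]
plate [(0.82, [241, 171, 55, 52])]
fixture [(0.8, [221, 167, 90, 72])]
latch [(0.54, [230, 179, 11, 21])]
latch_post [(0.37, [225, 168, 86, 72])]
```

View pics/top0.png

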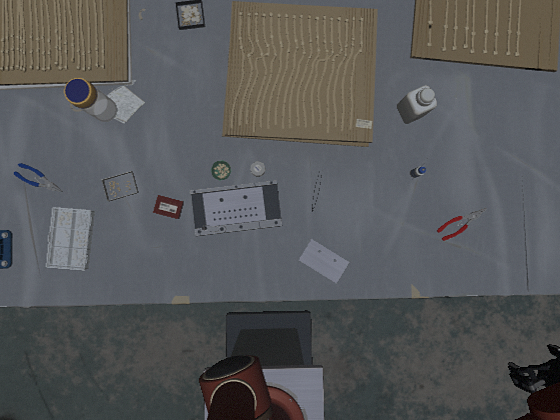

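View pics/scene0.png

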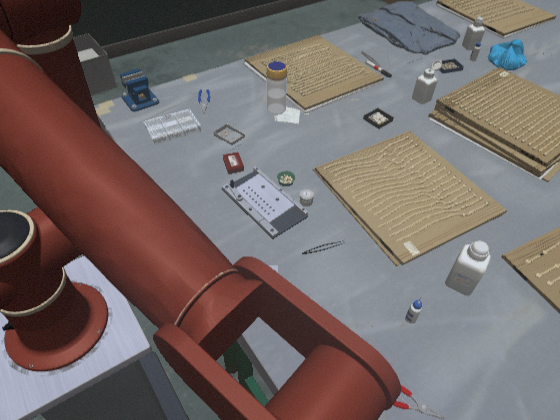

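The plate to move is the one in the fixture (px 202–268, 187–227 in top). The loose white plate at px (323,260) in top is the smaller look-alike. I'm moving over the fixture to check with the wrist camera.

Call:
step_arm(steps=[[32,-28,0,0],[32,-28,0,0],[32,-28,0,0],[32,-28,0,0],[32,-28,0,0],[32,-28,0,0],[32,-28,0,0],[32,-28,0,0]], claw=0)

```text
time: 1.3
tool_pos: [0.3926, -0.2675, 0.2314]
tool_rot: [0.002, 0.982, 0.189, 0.001]
contact_force: [0.0, 0.1, 0.0]
gripper_width: 0.001
```

Call:
step_arm(steps=[[32,-28,0,0],[32,-28,0,0],[32,-28,0,0],[32,-28,0,0],[32,-28,0,0],[0,0,0,6.1],[0,0,0,6.1],[0,0,0,6.1]])

```text
time: 2.1
tool_pos: [0.494, -0.0634, 0.2335]
tool_rot: [0.002, 1.0, 0.03, 0.004]
contact_force: [0.2, 0.2, -0.3]
gripper_width: -0.001
```

```bash
cat > h.py <<'E'
from plant import *
import cv2,numpy as np
from scipy.spatial.transform import Rotation as R
def T_tool(s):
    T=np.eye(4);q=s['tool_rot'];T[:3,:3]=R.from_quat([q[1],q[2],q[3],q[0]]).as_matrix();T[:3,3]=s['tool_pos'];return T
P=camera_params('wrist');K=np.array(P['mtx']);TC=np.array(P['T_tool_cam'])
def rays(uv):
    uv=np.atleast_2d(np.array(uv,float));a=(uv-K[:2,2])/[K[0,0],K[1,1]];th=np.linalg.norm(a,axis=1,keepdims=True)
    return np.hstack([a/np.maximum(th,1e-9)*np.sin(th),np.cos(th)])
def world(uv,z,s):            # wrist pixel -> world on plane z
    M=T_tool(s)@TC;d=rays(uv)@M[:3,:3].T;z=np.broadcast_to(z,len(d))
    return M[:3,3]+d*((z-M[2,3])/d[:,2])[:,None]
def proj(X,s):
    M=np.linalg.inv(T_tool(s)@TC);c=np.atleast_2d(X)@M[:3,:3].T+M[:3,3]
    r=np.linalg.norm(c[:,:2],axis=1,keepdims=True);th=np.arctan2(r,c[:,2:]);return c[:,:2]/r*th*[K[0,0],K[1,1]]+K[:2,2]
def ortho(im,s,o,yaw,z,xr,yr,sc):
    # rectified view on plane z: columns = fixture -y to the right, rows = -x down; xr,yr in mm
    gx=np.arange(xr[1],xr[0],-1/sc)/1e3;gy=np.arange(yr[1],yr[0],-1/sc)/1e3
    X,Y=np.meshgrid(gx,gy,indexing='ij');c,sn=np.cos(yaw),np.sin(yaw)
    W=np.stack([o[0]+c*X-sn*Y,o[1]+sn*X+c*Y,np.full_like(X,z)],-1)
    uv=proj(W.reshape(-1,3),s).reshape(X.shape+(2,)).astype(np.float32)
    return cv2.remap(im,uv[...,0],uv[...,1],cv2.INTER_LINEAR)
E
python3 - <<'E'
from h import *
s=state();im,d=grab_frame('wrist');cv2.imwrite('pics/w1.png',im[:,:,::-1]);np.savez('w1.npz',im=im,d=d)
print(K,TC.round(3))
for l in ['plate','fixture','latch']: print(l,[(round(b['p'],2),[round(v) for v in b['box']]) for b in boxes_of('wrist',l)][:4])
E
```

```text
[[325.1922621    0.         278.29954361]
 [  0.         325.1922621  207.53378008]
 [  0.           0.           1.        ]] [[ 0.    -0.956 -0.294  0.077]
 [ 1.     0.    -0.     0.   ]
 [ 0.    -0.294  0.956 -0.143]
 [ 0.     0.     0.     1.   ]]
plate [(0.91, [312, 183, 93, 90]), (0.76, [101, 48, 138, 94])]
fixture [(0.59, [80, 32, 197, 130])]
latch [(0.86, [89, 138, 55, 17])]
```

View pics/w1.png

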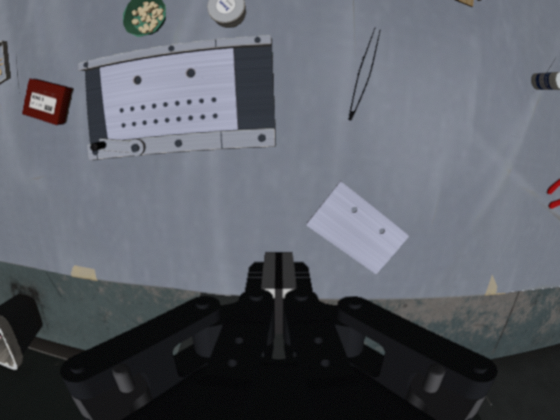

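Wrist view: plate in the channel at px 101–237 × 48–140, larger than the loose decoy at (358,228). The latch is open, with its post at (97,147) and pivot at (137,147). The right scribe is at (220,140). I'll centre the view over it and measure.

Call:
step_arm(steps=[[0,-40,0,0],[0,-40,0,0],[0,-40,0,0],[0,-20,0,0],[0,0,0,0],[0,0,0,0]])

```text
time: 2.9
tool_pos: [0.4847, 0.0772, 0.2332]
tool_rot: [0.003, 0.999, 0.035, 0.005]
contact_force: [-0.7, -0.4, 0.6]
gripper_width: -0.0
```

```bash
python3 - <<'E'
from h import *
s=state();im,d=grab_frame('wrist');np.savez('w2.npz',im=im,d=d,p=s['tool_pos'],q=s['tool_rot'])
print(s['tool_pos'],s['tool_rot'])
crop=im[40:200,150:420];cv2.imwrite('pics/w2.png',cv2.resize(crop,None,fx=2.9,fy=2.9,interpolation=cv2.INTER_CUBIC)[:,:,::-1])
E
```

```text
[0.48466083 0.07715271 0.23321024] [0.00277107 0.99938653 0.03452933 0.00515897]
```

View pics/w2.png

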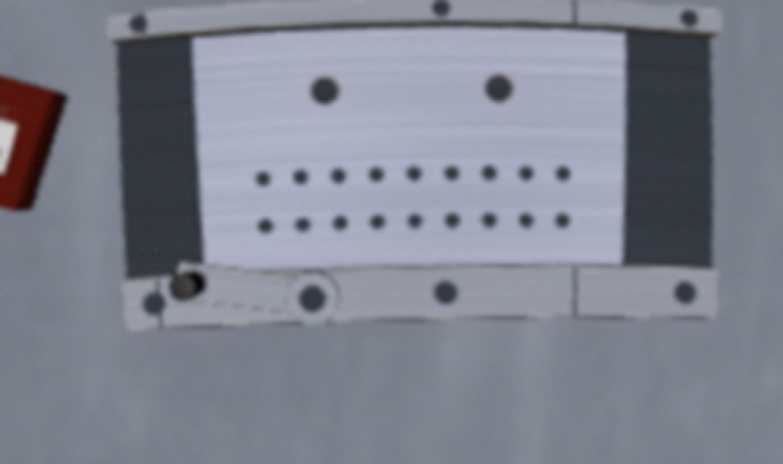

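```bash
python3 - <<'E'
from h import *
from scipy.optimize import least_squares
s=dict(np.load('w2.npz'));s={'tool_pos':s['p'],'tool_rot':s['q']}
px=lambda a:np.array(a,float)/2.9+[150,40]
F=np.array([[127,329,-66.5,95,18],[717,317,-66.5,-140,18],[576,317,-66.5,-80,18],[574,266,-46.5,-80,18],[160,325,-66.5,80,18],[721,9,56.5,-140,26],[575,24,46.5,-80,26],[312,298,-56.5,20,26]])
uv=px(F[:,:2])
def W(p,X):
    c,n=np.cos(p[2]),np.sin(p[2]);X=np.atleast_2d(X)/1e3
    return np.c_[p[0]+c*X[:,0]-n*X[:,1],p[1]+n*X[:,0]+c*X[:,1],X[:,2]]
r=least_squares(lambda p:(proj(W(p,F[:,2:]),s)-uv).ravel(),[.58,.07,.07],loss='soft_l1',x_scale=[.01,.01,.05])
p=r.x;print('fixture',p.round(4),'res px',r.fun.reshape(-1,2).round(1).tolist());np.save('fix.npy',p)
c,n=np.cos(p[2]),np.sin(p[2])
def inF(uv,z): 
    w=world(px(uv),np.array(z)/1e3,s)[:,:2]-p[:2];return (w@np.array([[c,-n],[n,c]])*1e3).round(1)
print('plate corners nr,fr,fl,nl',inF([[623,263],[626,31],[193,37],[204,263]],[18,27,27,18]).tolist())
print('holes',inF([[324,91],[498,88]],[24,24]).tolist(),'post',inF([[180,286]],[50]))
yt=2*np.arctan2(s['tool_rot'][2],s['tool_rot'][1]);print('yaw tool',yt,'turn deg',np.degrees(yt-p[2]))
def go(x,y,z):
    d=np.linalg.inv(T_tool(s))@np.r_[W(p,[[x,y,z]])[0],1];return (d[:3]*1e3).round(1)
print('to (0,-150,60):',go(0,-150,60),W(p,[[0,-150,60]]))
E
```

```text
fixture [0.5861 0.0863 0.0952] res px [[-1.2, 0.2], [0.4, 0.2], [-0.7, -0.2], [0.1, -0.3], [0.2, 0.9], [1.1, 0.0], [-0.0, -0.3], [0.2, -0.4]]
plate corners nr,fr,fl,nl [[-45.4, -99.6], [44.2, -99.4], [43.7, 61.1], [-42.4, 61.5]]
holes [[20.5, 13.5], [20.8, -50.6]] post [[-48.5  64.9]]
yaw tool 0.06907357560920846 turn deg -1.4992780029610728
to (0,-150,60): [104.  146.8 175.1] [[ 0.60038582 -0.06304713  0.06      ]]
```

Plate sits about 19 mm right of the seat and the latch is at about 0.2 rad. I'm going to the right end.

Call:
step_arm(steps=[[20,29,0,0],[20,29,0,0],[20,29,20,0],[20,29,40,-1.5],[20,29,40,0],[0,0,40,0],[0,0,20,0],[0,0,0,0]])

```text
time: 3.75
tool_pos: [0.6002, -0.0756, 0.0792]
tool_rot: [0.005, 0.999, 0.043, 0.01]
contact_force: [-0.7, 0.5, 0.3]
gripper_width: -0.002
```

```bash
cat >> h.py <<'E'
def where():
    s=state();p=np.load('fix.npy');c,n=np.cos(p[2]),np.sin(p[2]);w=np.array(s['tool_pos'])[:2]-p[:2]
    q=s['tool_rot'];print('t',s['time'],'TCP in fixture mm',(w@np.array([[c,-n],[n,c]])*1e3).round(1),'z',round(s['tool_pos'][2]*1e3,1),'turn needed deg',np.degrees(2*np.arctan2(q[2],q[1])-p[2]).round(1),'F',np.round(s['contact_force'],1))
    Rm=T_tool(s)[:3,:3];print('fixture x,y in tool',(Rm.T@[c,n,0]).round(3),(Rm.T@[-n,c,0]).round(3),'down',(Rm.T@[0,0,-1]).round(3))
E
python3 -c "from h import *;where()"
```

```text
t 3.75 TCP in fixture mm [  -1.4 -162.4] z 79.2 turn needed deg -0.5 F [-0.7  0.5  0.3]
fixture x,y in tool [ 1.    -0.009  0.019] [-0.009 -1.    -0.01 ] down [-0.019 -0.01   1.   ]
```

Call:
step_arm(steps=[[0,-27,0,0],[0,0,30,0],[0,0,20,0],[0,0,6,0],[0,0,0,0],[0,0,0,0]])

```text
time: 4.35
tool_pos: [0.6033, -0.0548, 0.0296]
tool_rot: [0.006, 0.999, 0.04, 0.014]
contact_force: [-0.5, 0.2, 0.0]
gripper_width: 0.002
```

```bash
python3 -c "from h import *;where()"
```

```text
t 4.35 TCP in fixture mm [   3.7 -142.1] z 29.6 turn needed deg -0.8 F [-0.5  0.2  0. ]
fixture x,y in tool [ 1.    -0.014  0.028] [-0.014 -1.    -0.014] down [-0.028 -0.014  1.   ]
```

Call:
step_arm(steps=[[-2,-5,8,-1],[-1,0,8,0],[0,0,2,0],[0,0,0,0]])

```text
time: 4.75
tool_pos: [0.6025, -0.0507, 0.0139]
tool_rot: [0.007, 0.999, 0.05, 0.017]
contact_force: [-0.1, 0.0, 0.4]
gripper_width: 0.005
```

Call:
step_arm(steps=[[0,-6,0,0],[0,-6,0,0],[0,0,0,0]])

```text
time: 5.05
tool_pos: [0.6014, -0.0377, 0.0138]
tool_rot: [0.007, 0.999, 0.05, 0.017]
contact_force: [0.3, -0.2, -0.8]
gripper_width: 0.001
```

```bash
python3 -c "from h import *;where()"
```

```text
t 5.05 TCP in fixture mm [   3.4 -124.9] z 13.8 turn needed deg 0.3 F [ 0.3 -0.2 -0.8]
fixture x,y in tool [0.999 0.004 0.034] [ 0.005 -1.    -0.016] down [-0.034 -0.016  0.999]
```

Call:
step_arm(steps=[[0,-4,0,0],[0,-4,0,0],[0,0,0,0]])

```text
time: 5.35
tool_pos: [0.6007, -0.0287, 0.014]
tool_rot: [0.007, 0.999, 0.05, 0.017]
contact_force: [-0.5, -0.3, -0.3]
gripper_width: -0.0
```

Call:
step_arm(steps=[[0,-4,0,0],[0,-3,0,0],[0,0,0,0]])

```text
time: 5.65
tool_pos: [0.6001, -0.0215, 0.014]
tool_rot: [0.008, 0.999, 0.05, 0.018]
contact_force: [-0.2, -1.4, -0.8]
gripper_width: 0.005
```

Call:
step_arm(steps=[[0,-3,0,0],[0,-2,0,0],[0,0,0,0]])

```text
time: 5.95
tool_pos: [0.5998, -0.0167, 0.014]
tool_rot: [0.008, 0.999, 0.05, 0.018]
contact_force: [-0.8, -1.0, -0.7]
gripper_width: -0.001
```

```bash
python3 - <<'E'
from h import *
where();s=state();im,d=grab_frame('wrist')
o=np.load('fix.npy');cv2.imwrite('pics/w3.png',im[:,:,::-1])
E
```

```text
t 5.95 TCP in fixture mm [   3.8 -103.8] z 14.0 turn needed deg 0.3 F [-0.8 -1.  -0.7]
fixture x,y in tool [0.999 0.005 0.035] [ 0.005 -1.    -0.018] down [-0.035 -0.018  0.999]
```

View pics/w3.png

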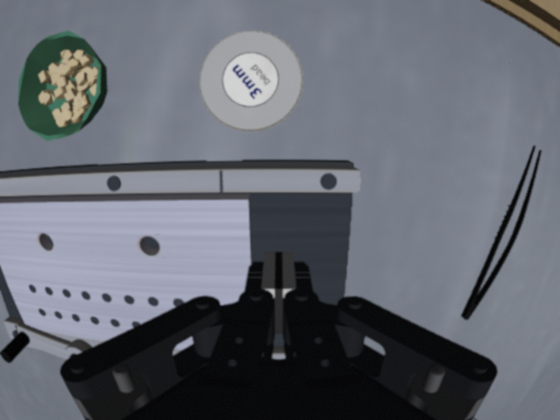

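Fingers are at the plate's end: edge at px (249,200), scribe at (220,180). Pushing on in small steps and watching the force.

Call:
step_arm(steps=[[0,-3,0,0],[0,-3,0,0],[0,0,0,0]])

```text
time: 6.3
tool_pos: [0.5993, -0.0106, 0.014]
tool_rot: [0.008, 0.999, 0.05, 0.018]
contact_force: [-0.8, 0.5, 0.7]
gripper_width: -0.003
```

```bash
cat >> h.py <<'E'
def edge(x=40,z=27,save=None):
    # find plate's right end in a rectified view along a strip near x,z (mm)
    where();s=state();im,d=grab_frame('wrist');p=np.load('fix.npy')
    o=ortho(im,s,p[:2],p[2],z/1e3,(x-4,x+4),(-120,-60),4);g=cv2.GaussianBlur(o.mean((0,2)).reshape(1,-1),(9,1),0)[0]
    k=np.gradient(g);j=k.argmin();print('edge y',round(-60-j/4,1),'contrast',round(k[j],1))
    if save: cv2.imwrite(save,ortho(im,s,p[:2],p[2],z/1e3,(-70,60),(-130,60),4)[:,:,::-1])
E
python3 - <<'E'
from h import *
edge()
E
```

```text
t 6.3 TCP in fixture mm [  3.9 -97.7] z 14.0 turn needed deg 0.3 F [-0.8  0.5  0.7]
fixture x,y in tool [0.999 0.004 0.035] [ 0.005 -1.    -0.018] down [-0.035 -0.018  0.999]
edge y -85.0 contrast -19.7
```

Call:
step_arm(steps=[[0,-2,0,0],[0,0,0,0]])

```text
time: 6.55
tool_pos: [0.599, -0.0082, 0.0139]
tool_rot: [0.008, 0.999, 0.05, 0.018]
contact_force: [0.0, 0.2, -0.7]
gripper_width: -0.004
```

Call:
step_arm(steps=[[0,-1.5,0,0],[0,0,0,0]])

```text
time: 6.75
tool_pos: [0.5986, -0.0062, 0.0137]
tool_rot: [0.008, 0.999, 0.05, 0.018]
contact_force: [-0.3, 0.5, -0.5]
gripper_width: -0.0
```

```bash
python3 - <<'E'
from h import *
edge()
E
```

```text
t 6.75 TCP in fixture mm [  3.6 -93.2] z 13.7 turn needed deg 0.3 F [-0.3  0.5 -0.5]
fixture x,y in tool [0.999 0.004 0.035] [ 0.005 -1.    -0.017] down [-0.034 -0.017  0.999]
edge y -80.8 contrast -20.4
```

Call:
step_arm(steps=[[0,-1,0,0],[0,0,0,0]])

```text
time: 7.0
tool_pos: [0.5985, -0.0051, 0.0137]
tool_rot: [0.008, 0.999, 0.05, 0.018]
contact_force: [-0.1, 0.4, 0.5]
gripper_width: 0.002
```

Call:
step_arm(steps=[[0,-1,0,0],[0,0,0,0]])

```text
time: 7.2
tool_pos: [0.5984, -0.0041, 0.0137]
tool_rot: [0.008, 0.999, 0.05, 0.018]
contact_force: [-0.1, 0.0, -0.2]
gripper_width: 0.0
```

```bash
python3 - <<'E'
from h import *
edge(save='pics/w4.png')
E
```

```text
t 7.2 TCP in fixture mm [  3.6 -91.1] z 13.7 turn needed deg 0.3 F [-0.1  0.  -0.2]
fixture x,y in tool [0.999 0.004 0.035] [ 0.005 -1.    -0.017] down [-0.034 -0.017  0.999]
edge y -80.8 contrast -20.3
```

View pics/w4.png

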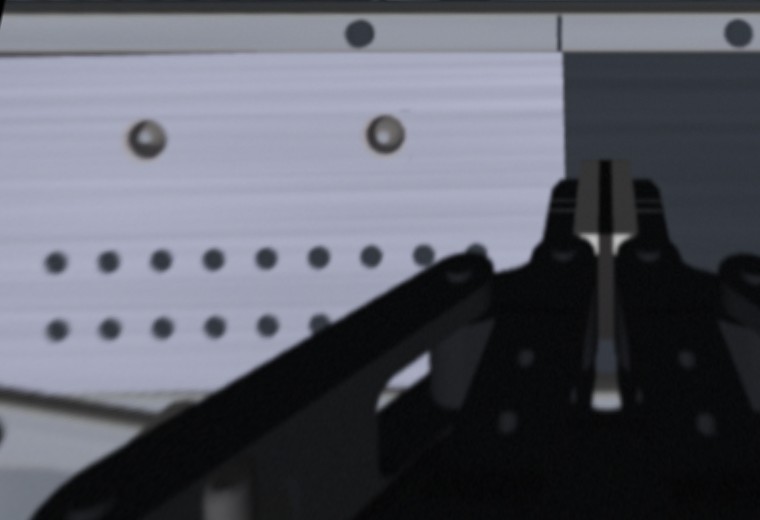

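Both pins are now showing in the holes, at (147,138) and (385,133). I'm checking with depth whether it has dropped.

```bash
cat >> h.py <<'E'
def hts(cam,pts):
    s=state();im,d=grab_frame(cam);p=np.load('fix.npy');c,n=np.cos(p[2]),np.sin(p[2]);M=T_tool(s)@TC
    v,u=np.nonzero(d>0)
    r=rays(np.c_[u,v]);X=(r/r[:,2:]*d[v,u][:,None])@M[:3,:3].T+M[:3,3]
    F=np.c_[(X[:,:2]-p[:2])@np.array([[c,-n],[n,c]]),X[:,2]]*1e3
    for x,y in pts:
        m=(abs(F[:,0]-x)<4)&(abs(F[:,1]-y)<4);print((x,y),m.sum(),np.median(F[m,2]).round(1) if m.any() else None)
E
python3 - <<'E'
from h import *
edge(z=18)
hts('wrist',[(38,0),(38,-60),(10,0),(-10,0),(-35,0),(-30,40),(51,0),(51,-60),(35,-110),(0,-20)])
E
```

```text
t 7.25 TCP in fixture mm [  3.6 -91.2] z 13.7 turn needed deg 0.3 F [-1.  -0.3 -1. ]
fixture x,y in tool [0.999 0.004 0.035] [ 0.005 -1.    -0.017] down [-0.034 -0.017  0.999]
edge y -80.0 contrast -19.1
(38, 0) 200 18.1
(38, -60) 291 18.2
(10, 0) 177 18.2
(-10, 0) 150 18.2
(-35, 0) 107 18.3
(-30, 40) 99 18.2
(51, 0) 220 26.1
(51, -60) 337 26.2
(35, -110) 271 10.2
(0, -20) 184 18.2
```

It is seated flat: 18.1–18.3 mm everywhere, with its end at −80.0. I'll back off, rise and go to the latch.

Call:
step_arm(steps=[[0,6,0,0],[0,6,0,0],[0,0,-40,0],[0,0,-40,0],[-18,-40,0,0],[-18,-40,0,0],[-18,-40,0,0],[-18,-40,0,0]])

```text
time: 8.15
tool_pos: [0.5116, 0.1333, 0.0936]
tool_rot: [0.008, 0.999, 0.044, 0.02]
contact_force: [0.1, 0.7, 0.1]
gripper_width: 0.001
```

```bash
python3 - <<'E'
from h import *
where();s=state()
im,d=grab_frame('wrist');p=np.load('fix.npy')
print(boxes_of('wrist','latch_post')[:2],boxes_of('wrist','latch')[:2])
print([proj(np.r_[p[0]+np.cos(p[2])*x-np.sin(p[2])*y,p[1]+np.sin(p[2])*x+np.cos(p[2])*y,.05],s).round() for x,y in [(-.0485,.065)]])
hts('wrist',[(38,0),(-10,-20),(-30,-40),(30,-60)])
E
```

```text
t 8.15 TCP in fixture mm [-69.7  53.9] z 93.6 turn needed deg -0.4 F [0.1 0.7 0.1]
fixture x,y in tool [ 0.999 -0.008  0.039] [-0.007 -1.    -0.018] down [-0.039 -0.018  0.999]
[{'box': [250.0, 186.8, 88.4, 40.9], 'p': 0.65}] [{'box': [248.0, 185.7, 91.4, 37.2], 'p': 0.55}]
[array([[258., 208.]])]
(38, 0) 130 18.3
(-10, -20) 120 18.2
(-30, -40) 107 18.4
(30, -60) 99 18.2
```

Call:
step_arm(steps=[[-8,-14,0,0],[0,0,20,0],[-2,0,20,0],[-1,0,17,0],[0,0,0,0]])

```text
time: 8.85
tool_pos: [0.5052, 0.1423, 0.0356]
tool_rot: [0.008, 0.999, 0.041, 0.022]
contact_force: [-0.4, -1.0, -0.8]
gripper_width: -0.0
```

```bash
python3 - <<'E'
from h import *
where()
E
```

```text
t 8.85 TCP in fixture mm [-75.2  63.5] z 35.6 turn needed deg -0.8 F [-0.4 -1.  -0.8]
fixture x,y in tool [ 0.999 -0.013  0.042] [-0.013 -1.    -0.018] down [-0.042 -0.018  0.999]
```

Call:
step_arm(steps=[[6,0,0.2,0],[6,0,0.2,0],[6,1,0.2,0],[6,2,0.2,0],[6,3,0.2,0],[5,4,0.2,0],[4,4,0.2,0],[0,0,0,0]])

```text
time: 9.65
tool_pos: [0.5487, 0.128, 0.0382]
tool_rot: [0.01, 0.999, 0.04, 0.019]
contact_force: [-2.4, -0.7, 1.2]
gripper_width: 0.002
```

```bash
python3 - <<'E'
from h import *
where();im,d=grab_frame('wrist');cv2.imwrite('pics/w5.png',im[:,:,::-1])
E
```

```text
t 9.65 TCP in fixture mm [-33.3  45.1] z 38.2 turn needed deg -0.9 F [-2.4 -0.7  1.2]
fixture x,y in tool [ 0.999 -0.016  0.037] [-0.015 -1.    -0.021] down [-0.038 -0.021  0.999]
```

View pics/w5.png

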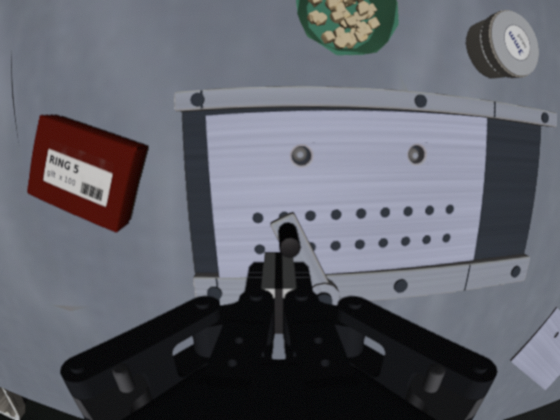

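Latch is about 60° round, with the post at px (289,235), and the plate is still seated. Now going round to its left side to push it right.

Call:
step_arm(steps=[[-5,-4,0,0],[-2,-12,0,0],[0,-12,0,0],[8,-2,1,0],[12,0,1,0],[6,0,1,0],[0,0,0,0]])

```text
time: 10.4
tool_pos: [0.5703, 0.1647, 0.0375]
tool_rot: [0.008, 0.999, 0.041, 0.024]
contact_force: [-0.2, -0.1, -0.1]
gripper_width: 0.002
```

```bash
python3 - <<'E'
from h import *
where()
E
```

```text
t 10.4 TCP in fixture mm [-8.3 79.5] z 37.5 turn needed deg -0.8 F [-0.2 -0.1 -0.1]
fixture x,y in tool [ 0.999 -0.015  0.047] [-0.014 -1.    -0.019] down [-0.048 -0.018  0.999]
```

Call:
step_arm(steps=[[-3,8,0,0],[-1,8,0,0],[0,8,0,0],[0,6,0,0],[0,5,0,0],[0,4,0,0],[0,0,0,0]])

```text
time: 11.1
tool_pos: [0.5696, 0.1224, 0.0381]
tool_rot: [0.006, 0.999, 0.039, 0.025]
contact_force: [-0.0, 5.1, 0.2]
gripper_width: -0.005
```

Call:
step_arm(steps=[[0,2,0,0],[0,0,0,0]])

```text
time: 11.3
tool_pos: [0.5695, 0.123, 0.0385]
tool_rot: [0.002, 0.999, 0.038, 0.025]
contact_force: [-0.5, 2.9, 0.8]
gripper_width: 0.0
```

```bash
python3 - <<'E'
from h import *
where()
E
```

```text
t 11.3 TCP in fixture mm [-13.   38.1] z 38.5 turn needed deg -1.1 F [-0.5  2.9  0.8]
fixture x,y in tool [ 0.999 -0.019  0.049] [-0.019 -1.    -0.008] down [-0.049 -0.007  0.999]
```

It is at the stop: force is up and the post is at y≈20. Retreating and checking.

Call:
step_arm(steps=[[0,-6,0,0],[0,-15,0,0],[0,0,-40,0],[0,0,-45,0],[-40,0,-45,0],[-40,0,-20,0],[0,0,0,0],[0,0,0,0]])

```text
time: 12.1
tool_pos: [0.4841, 0.1428, 0.1813]
tool_rot: [0.005, 0.999, 0.039, 0.023]
contact_force: [0.1, 0.4, -1.2]
gripper_width: 0.002
```

```bash
python3 - <<'E'
from h import *
where();s=state();p=np.load('fix.npy')
hts('wrist',[(38,0),(38,60),(38,-60),(10,0),(-35,-20),(-35,50),(-30,-60),(51,0)])
im,d=grab_frame('wrist');cv2.imwrite('pics/w6.png',ortho(im,s,p[:2],p[2],.018,(-75,65),(-110,100),3.7)[:,:,::-1])
E
```

```text
t 12.1 TCP in fixture mm [-96.2  66. ] z 181.3 turn needed deg -0.9 F [ 0.1  0.4 -1.2]
fixture x,y in tool [ 0.999 -0.016  0.045] [-0.016 -1.    -0.012] down [-0.045 -0.011  0.999]
(38, 0) 67 18.4
(38, 60) 75 18.3
(38, -60) 55 18.2
(10, 0) 65 18.1
(-35, -20) 58 18.1
(-35, 50) 73 18.1
(-30, -60) 58 18.1
(51, 0) 71 26.0
```

View pics/w6.png

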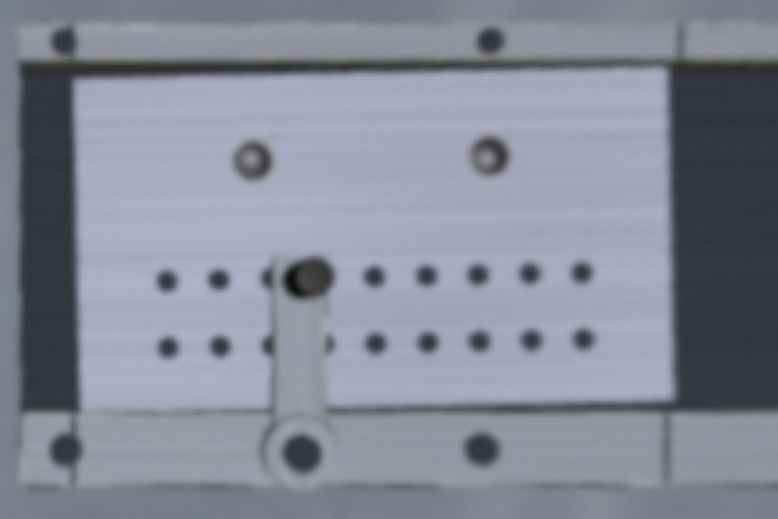

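The latch stands straight across the plate, pivot at (301,453) and post at (307,279). Both pins sit in the holes at (253,158) and (489,155), and the plate's ends are at the scribes. Handing in.

```bash
python3 -c "
from plant import *
print(job_done())"
```

```text
the job is handed in; nothing more can be done
None
```

The plate is seated on both pins and the latch is closed across it; I handed the job in at about 12 s, under the 51 s limit. I pushed the plate about 19 mm left along its channel until it dropped over the pins. Then I swung the latch by its post in two pushes, first away from the robot, then right to its stop.

**Plate:** the last depth check read 18.1–18.4 mm at seven points across the plate's top, against 18 mm when seated. Its ends line up with the scribed lines to about 1 mm, and both pins show in the holes.

**Latch:** in the last picture it stands straight across the plate, at about 1.5–1.57 rad. The force rose to 3–5 N when it reached the stop.

**Robot and bystanders:** the gripper was well clear at about 180 mm height. No bystander was touched as far as I could see, but I did not re-measure their positions.

No check failed. The force readings were too noisy (about ±1 N) to show the plate dropping, so I confirmed that by depth and image.

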